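# Roll the adjuster wheel until the holder jaw meets the gauge mark

## Robot

A 6-joint arm with a two-finger parallel gripper is mounted at the origin on the work surface; the furniture and walls round the work are solid. World frame = base frame: x ahead of the robot, y to its left, z up, the work surface at z = 0. Lengths are in mm, angles in rad, forces in N, time in s.
With the tool pointing down it reaches from about 350 to 975 mm from the base axis. Payload 7.1 kg.
Tool frame: the origin (TCP) lies midway between the tips of the shut fingers; the grasp point (between the pads) lies 19 mm behind it; z points along the fingers, x is the direction in which the jaws open and shut, and the axes are right-handed (so a half turn about z gives the same grasp; the last joint's range is limited). The gripper opens to 88 mm and grips with 3 to 60 N. Pads are 20 mm wide; open, the fingers measure 115 mm over their backs; the gripper's body (75 mm by 178 mm) begins 61 mm behind the grasp point.
Start: joints at [1.224, 0.423, 1.63, -0, 1.089, -0.019], TCP at [201.193, 591.714, 190.275] pointing down, gripper open.
Joint ranges: [-3, 3], [-0.9, 2.11], [0.09, 2.58], [-1.31, 4.45], [0.11, 2.69], [-2.54, 2.54]. Speed limits (rad/s): [2.39, 2.39, 3.01, 3.14, 3.14, 3.14].

## Interface

Orientations are given as a rotation vector (axis times angle).
In Python, from workcell import telemetry, imaging, ticket gives the robot as it stands.
- The arm moves only by the tool jog_arm, never from a script. Its arguments are lists of equal length, an entry for each row: "travel": the shift along the world's x, y, z in units of 400 mm (1.0 is 400 mm), a list of three; "dr": the turn, a rotation vector about the world's x, y, z in units of 90 degrees (1.0 is 90 degrees), a list of three. In form: {"travel": [[tx, ty, tz], ...], "dr": [[wx, wy, wz], ...]}. A call has exactly 10 rows; each row is the pose to reach, as a shift and turn from the pose measured when the call began; what a row does not reach only later rows make up. A row lasts 1/10 s, in which the tool goes at most 50 mm and 8.59 degrees, less where a joint would pass 70% of its speed; a pose out of reach is approached as far as the arm can. A call with a number of a shift or a turn outside -1 to 1 is refused whole. A call with a gripper value outside its range is refused whole. "hand" is the opening, from -1 (shut) to 1 (fully open), set as the call begins (left out, the last holds). The fingers move at their own pace and stop on an object; the grip force is fixed at half the most. Time passes only in rows, so rows that repeat a pose let the fingers close, or fill a call up. It gives the time, the measured TCP pose, the force and the opening at its end, in the units of the state.
- telemetry.get_obs(): the state, without advancing time (a new reading comes with each control period).
- imaging.get_image(name): name is "side" or "top" or "wrist"; returns a dict with "pixels" (384x512x3 uint8, red, green, blue), "range_z" (384x512 float32, mm along the optical axis (not along the pixel's ray), 0 where there is no reading), "fx", "fy", "cx", "cy" (pixels), "extrinsics" (4x4, takes a point from world to camera coordinates). Camera axes: x right, y down, z forward; pixel columns grow to the right and rows downward; lengths in mm; the calibration is good to about 2 mm. The wrist camera is an equidistant fisheye: a pixel r from the principal point sees the ray r / f radians off the axis. A picture is of the moment at which its call begins.
- ticket.close_job(): hands the job in, once; it reports no verdict.
The state is a dict: "t": time; "qpos": joint angles; "qvel": joint speeds; "joint_torque": joint torques, N m; "ee_pos": TCP position; "orientation": TCP orientation; "ft_force": force on the tool from outside, world axes, zero at the start; "moment": the same for the moment, N m; "width": finger opening in mm.
Only numpy, scipy, OpenCV 4.12 (cv2) and the standard library are available. Lean on these libraries where they do the work, as an engineer would, in place of code of your own. Each camera call takes 0.05 s, during which the arm holds its last target. There are 200 camera calls.

## Task

Close the bottle holder to its gauge mark: roll the knurled wheel under a fingertip, its top away from the jaws, until the black pointer line of the sliding jaw stands level with the red mark. Move the jaw only by rolling the wheel on its rim, never pinching the wheel by its sides, and do not touch the jaw by hand; the red-capped bottle between the jaws must stay where it stands, not pushed by anything or lifted, and the things around must be left alone. Finish with the hand clear.

Things in the scene. Friction and masses are not known exactly. Their poses are not given: they have to be found in the camera images.
- holder: Grey bottle holder fixed on the worktop, base plate 107 (x) x 240 (y) x 10 mm; origin on the worktop under it. Its y axis runs along the slide, from the wheel (y = -75 mm) to the fixed jaw (aluminium block, inner face at y = +85 mm, top at 46 mm). A white scale with the gauge mark and pointer lies on its -x side, towards the robot. Yaw within 0.4 rad of 0 (slide along world y).
- wheel_top (a point): Topmost point of the knurled wheel's rim, fixed in the holder, 80 mm above the worktop. Wheel black with steel ribs, 64 mm diameter, tread 22 mm wide, with a 2 mm smooth steel disc (60 mm diameter) on each side, not to be gripped; its axle is level, along the holder's x axis, 32 mm below this point. Grey cheeks on both sides (47 mm over their outsides) rise to 60 mm: the top 20 mm of the wheel stand free.
- wheel (a joint): Turn of the wheel, rad. Grows as the wheel's top rolls towards the holder's -y, away from the jaws; by a pinion and rack this moves the jaw towards +y (closing), 10 mm per rad, so 1 mm of jaw per 3.2 mm of rim. Rolling the other way opens. Starts at 0 to 1, can reach 4.5. A drag of about 1 N along the rim turns it; it stays where left.
- jaw: Sliding aluminium jaw with its brass rack, 60 mm wide, 36 mm high, top about 49 mm above the worktop, slides along the holder's y axis; origin in the plane of its gripping face, 10.5 mm above the worktop. Moved by the wheel only.
- pointer_tip (a point): Outer end of the black pointer line (2.5 mm wide) on the arm of the sliding jaw, in the plane of the jaw's gripping face, about 18 mm above the worktop. At the start 15 to 36 mm short of the mark.
- gauge_mark (a point): Inner end of the red line (2.5 mm wide) on the small white gauge block that sits fixed on the holder's scale, about 18 mm above the worktop, 2 mm beside the pointer's track. The job is done when the pointer has the same place along the holder's y axis.
- gauge: The white gauge block, 12 x 14 x 6 mm, with the red line across its middle; fixed on the scale, its place along the scale varies. Same axes as the holder.
- bottle_mid (a point): Centre of the loose bottle with the red screw cap, 35 mm diameter, 74 mm high, upright on the base plate between the jaws, next to the fixed jaw. When the pointer is at the mark the jaw is still at least 4 mm from it.
- bottle: The same red-capped bottle; origin at the centre of its underside.
- vial_mid (a point): Centre of a loose brown screw-cap bottle, 34 mm diameter, 80 mm high, standing upright beyond the holder. Bystander.
- pen: Loose blue pen, 144 mm long, lying on the robot's side of the holder. Bystander.
- clip: Loose green clip, 25 x 72 x 13 mm, lying beyond the wheel end of the holder. Bystander.
Mind the look-alikes: they are no part of the job. Leave any green or yellow look-alike of the bottle alone.

How it is judged:
By the outcome, as a careful person would: the job done as asked, in the order asked, and still so for the second after the job is handed in, with the robot touching nothing.
It also fails if it takes over 40 s, if anything falls off the work surface, if the arm or the gripper's body presses on something with over 40 N, if the wrist force passes 120 N, or if a joint passes its speed limit or range.

## Working session

There is one attempt and no reset: what is moved stays moved. The work goes in short steps, Python scripts to look and compute and a tool call to move; the robot and the scene stay as the last step left them, time stands still between calls to the robot, and variables do not carry over. Pictures are saved under pics/ and viewed, about 8 in all and at most 12, crops included, and the job is handed in when it is done.

Besides the shell and the picture viewer there is one more tool, called after "Emit:" as name(argument=value, ...), one argument or row to a line, values as JSON. jog_arm: Moves the arm, as the interface text tells. Its arguments: {"type":"object","properties":{"travel":{"type":"array"},"dr":{"type":"array"},"hand":{"type":"number"}},"required":["travel","dr"]}

```bash
mkdir -p pics; cat > h.py <<'E'
import numpy as np, cv2
from workcell import telemetry, imaging, ticket
def grab(n,tag):
    d=imaging.get_image(n); np.save(f'pics/{tag}.npy',d,allow_pickle=True)
    cv2.imwrite(f'pics/{tag}.png',cv2.cvtColor(d['pixels'],cv2.COLOR_RGB2BGR)); return d
def load(tag): return np.load(f'pics/{tag}.npy',allow_pickle=True).item()
def ray(d,u,v):
    E=np.array(d['extrinsics']);R,t=E[:3,:3],E[:3,3]
    c=np.array([(u-d['cx'])/d['fx'],(v-d['cy'])/d['fy'],1.])
    return -R.T@t, R.T@c
def onz(d,u,v,z):
    o,r=ray(d,u,v); return o+r*(z-o[2])/r[2]
def proj(d,p):
    E=np.array(d['extrinsics']);c=E[:3,:3]@np.array(p)+E[:3,3]
    return c[0]/c[2]*d['fx']+d['cx'],c[1]/c[2]*d['fy']+d['cy']
def cloud(d):
    v,u=np.mgrid[:384,:512];z=d['range_z'];E=np.array(d['extrinsics'])
    c=np.stack([(u-d['cx'])/d['fx']*z,(v-d['cy'])/d['fy']*z,z],-1)
    return (c-E[:3,3])@E[:3,:3]
E
python3 - <<'E'
from h import *
a=grab('top','top0');b=grab('side','side0')
for d in (a,b): print(d['fx'],ray(d,256,192))
print(telemetry.get_obs())
cv2.imwrite('pics/both0.png',cv2.resize(cv2.cvtColor(np.vstack([a['pixels'],b['pixels']]),cv2.COLOR_RGB2BGR),None,fx=.78,fy=.78))
E
```

```text
479.64174329327034 (array([ 362.33435413,   17.14650343, 1011.08799765]), array([ 0.15868766, -0.0039501 , -0.98743615]))
458.11618894722005 (array([ 117.40848499, -561.25249434,  730.35847989]), array([ 0.38503012,  0.62022848, -0.6834268 ]))
{'t': 0.1, 'qpos': array([ 1.22398372e+00,  4.23769809e-01,  1.63060501e+00, -2.03024435e-05,
        1.08861056e+00, -1.89590991e-02]), 'qvel': array([-9.29055003e-05, -1.39299120e-03, -2.34141750e-03, -1.38473904e-03,
       -2.18412945e-03,  4.35810135e-04]), 'joint_torque': array([ 5.43053793e-04, -5.45621681e+01, -2.74322069e+01,  6.46375492e-02,
        1.88738859e-02, -3.15442367e-05]), 'ee_pos': array([201.02742227, 591.20665177, 189.57946768]), 'orientation': array([ 2.55352316e+00,  1.82867960e+00, -1.78600126e-03]), 'ft_force': array([ 0.91929848,  0.94808788, -0.6361378 ]), 'moment': array([-0.01793763,  0.01280717, -0.0075592 ]), 'width': 87.85871882325252}
```

View pics/top0.png

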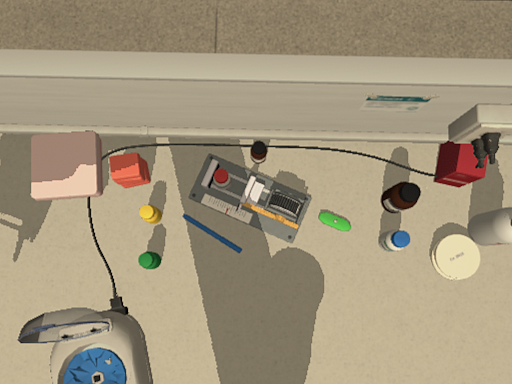

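View pics/side0.png

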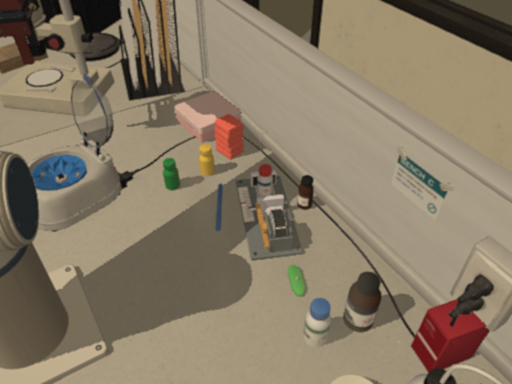

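The top view shows the holder around (250,198), the red-capped bottle at (221,178) and the wheel near (287,204). The vial is at (258,152), the pen at (212,232) and the clip at (335,220). Next I'll enlarge both views.

```bash
python3 - <<'E'
from h import *
a=load('top0');b=load('side0')
A=cv2.resize(cv2.cvtColor(a['pixels'],4)[145:250,180:320],None,fx=5.5,fy=5.5,interpolation=cv2.INTER_CUBIC)
cv2.imwrite('pics/c1.png',A)
B=cv2.resize(cv2.cvtColor(b['pixels'],4)[160:265,225:325],None,fx=5.5,fy=5.5,interpolation=cv2.INTER_CUBIC)
cv2.imwrite('pics/c2.png',B)
# base plate corners rough via cloud heights
P=cloud(a); z=P[...,2]
print(np.median(z[300:340,200:300]))
m=(z>60)&(z<110); m[:140]=0;m[250:]=0;m[:,:185]=0;m[:,320:]=0
n,l,s,c=cv2.connectedComponentsWithStats(m.astype(np.uint8))
for i in range(1,n):
  if s[i,4]>8: print(s[i],c[i],P[l==i].mean(0),P[l==i][:,2].max())
E
```

```text
0.8342613588476484
[251 140  15  17 170] [257.95882353 147.55882353] [602.26178298  11.61533714  78.26216991] 86.17704929568096
[213 168  17  18 204] [220.91176471 176.14705882] [541.7335438   83.41782814  81.17582034] 89.73169035440323
[269 188  34  28 478] [285.86820084 202.42468619] [493.73059362 -45.98225881  73.19673452] 85.45698716285172
[267 207   6   4  11] [269.54545455 208.54545455] [482.17340761 -14.41954924  61.77184809] 64.61409991743717
[274 210  22  11  54] [284.44444444 215.05555556] [469.88513514 -44.27498046  61.69421506] 63.612120715621614
```

View pics/c1.png

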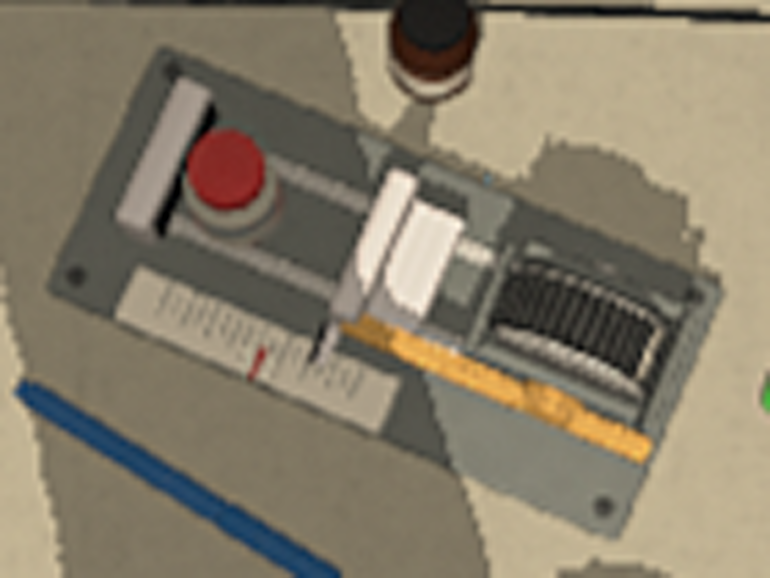

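View pics/c2.png

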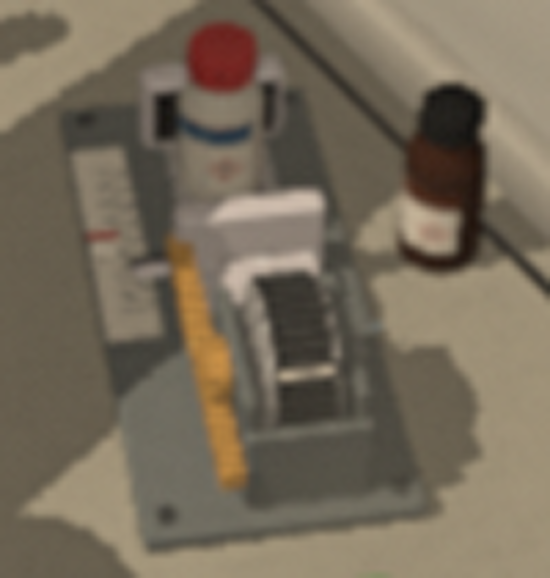

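The crops show the base-plate corners at (163,47), (50,288), (617,537) and (720,290). The red mark runs (264,348)–(252,378) and the black pointer (330,325)–(317,360). The wheel is centred at about (580,330), and there is a white wall on the jaw just ahead of it.

```bash
cat >> h.py <<'E'
def frame(d,C):
    Q=[onz(d,u,v,10) for u,v in C]  # order: (+x,+y),(-x,+y),(-x,-y),(+x,-y)
    o=np.mean(Q,0); ey=(Q[0]+Q[1]-Q[2]-Q[3]);ey[2]=0;ey/=np.linalg.norm(ey)
    return o,ey,np.array([ey[1],-ey[0],0]),Q
E
python3 - <<'E'
from h import *
a=load('top0');b=load('side0')
t=lambda u,v:((u+.0)/5.5+180-.4,v/5.5+145-.4)
s=lambda u,v:(u/5.5+225-.4,v/5.5+160-.4)
CT=[t(*p) for p in [(163,47),(50,288),(617,537),(720,290)]]
CS=[s(*p) for p in [(302,92),(62,112),(148,549),(428,512)]]
for d,C in((a,CT),(b,CS)):
  o,ey,ex,Q=frame(d,C)
  print('o',o,'yaw',np.arctan2(-ey[0],ey[1]),'sizes',[np.linalg.norm(Q[i]-Q[i-1]).round(1) for i in range(4)])
  print('wheel top',o-75*ey)
o,ey,ex,Q=frame(a,CT)
L=lambda p:((p-o)@ex,(p-o)@ey)
for n,p in dict(m1=(264,348),m2=(252,378),p1=(330,325),p2=(317,360)).items(): print(n,np.round(L(onz(a,*t(*p),18)),1))
o,ey,ex,Q=frame(b,CS)
for n,p in dict(m1=(117,236),m2=(90,238),p1=(137,268),p2=(170,268)).items(): print(n,np.round(L(onz(b,*s(*p),18)),1))
o,ey,ex,Q=frame(a,CT)
# height profile in holder frame from both depth maps
for d in(a,b):
  P=cloud(d).reshape(-1,3);x=(P-o)@ex;y=(P-o)@ey
  for lo in range(-115,60,10):
    m=(abs(x)<9)&(y>=lo)&(y<lo+10)&(P[:,2]<150)
    print(lo,np.round(np.percentile(P[m,2],[50,95]),0) if m.any() else None,end=' ')
  print()
E
```

```text
o [512.03987845  26.15784704  10.        ] yaw -0.3917685707176212 sizes [np.float64(235.3), np.float64(103.9), np.float64(236.4), np.float64(102.8)]
wheel top [483.40310944 -43.15979474  10.        ]
o [506.58196629  21.02069819  10.        ] yaw -0.39188425665018917 sizes [np.float64(236.7), np.float64(104.7), np.float64(240.8), np.float64(104.0)]
wheel top [477.9371784  -48.29363025  10.        ]
m1 [-40.6  32.4]
m2 [-52.8  31.9]
p1 [-22.4  13.1]
p2 [-36.6  12.2]
m1 [-41.   33.8]
m2 [-51.9  34.3]
p1 [-35.7  14.5]
p2 [-22.7  12.5]
-115 [50. 54.] -105 [65. 73.] -95 [74. 80.] -85 [78. 82.] -75 [79. 83.] -65 [76. 81.] -55 [68. 76.] -45 [40. 63.] -35 [11. 14.] -25 [12. 26.] -15 [26. 28.] -5 [27. 49.] 5 [50. 52.] 15 [12. 36.] 25 [12. 16.] 35 [12. 15.] 45 [40. 82.] 55 [83. 87.] 
-115 [43. 60.] -105 [66. 73.] -95 [74. 78.] -85 [77. 80.] -75 [76. 79.] -65 [66. 77.] -55 [46. 69.] -45 [39. 40.] -35 None -25 [23. 25.] -15 [23. 25.] -5 [34. 47.] 5 [47. 48.] 15 None 25 None 35 [44. 58.] 45 [49. 81.] 55 [82. 84.]
```

```bash
python3 - <<'E'
from h import *
W=np.array([481,-46.,0]);yaw=-.392;ey=np.array([-np.sin(yaw),np.cos(yaw),0]);ex=np.array([ey[1],-ey[0],0])
for n in('top0','side0'):
  P=cloud(load(n)).reshape(-1,3);q=P-W
  m=(np.hypot(q[:,0],q[:,1])<48)&(P[:,2]>66)&(P[:,2]<95)
  x,y=q[m]@ex,q[m]@ey
  print(n,m.sum(),np.percentile(x,[2,50,98]).round(1),np.percentile(y,[2,50,98]).round(1))
P=cloud(load('top0')).reshape(-1,3)
for lo in range(-150,500,50):
  print(lo,[int(np.percentile(P[k,2],99.5)) if (k:=(P[:,1]>=lo)&(P[:,1]<lo+50)&(P[:,0]>=a)&(P[:,0]<a+50)).sum()>5 else None for a in range(100,700,50)])
E
```

```text
top0 368 [-2.8  9.3 22.6] [-20.9   4.8  30.6]
side0 255 [-5.3  6.4 19.6] [-24.1  -7.7  20.7]
-150 [4, 4, 5, 5, 5, 5, 5, 14, 9, 5, 47, 309]
-100 [5, 5, 5, 5, 5, 5, 36, 81, 77, 5, 47, 309]
-50 [5, 4, 5, 5, 5, 5, 15, 83, 82, 58, 80, 309]
0 [5, 5, 5, 5, 5, 1011, 12, 50, 53, 84, 84, 309]
50 [4, 5, 5, 4, 5, 5, 16, 21, 88, 87, 47, 309]
100 [4, 5, 5, 5, 5, 5, 13, 15, 56, 50, 47, 309]
150 [5, 5, 5, 5, 6, 5, 5, 13, 11, 6, 48, 309]
200 [87, 94, 92, 30, 5, 78, 5, 78, 92, 93, 48, 309]
250 [88, 91, 130, 245, 26, 5, 5, 5, 94, 96, 48, 309]
300 [87, 90, 131, 270, 22, 19, 12, 5, 78, 92, 52, 309]
350 [95, 95, 231, 251, 5, 5, 10, 32, 55, 55, 54, 309]
400 [5, 4, 5, 6, 5, 5, 6, 53, 55, 56, 55, 309]
450 [6, 5, 5, 5, 5, 5, 5, 52, 54, 55, 55, 234]
```

Emit:
jog_arm(
  travel=[
    [0.1, -0.02, 0.05],
    [0.2, -0.04, 0.1],
    [0.3, -0.06, 0.15],
    [0.4, -0.08, 0.2],
    [0.5, -0.1, 0.2],
    [0.56, -0.2, 0.2],
    [0.57, -0.3, 0.2],
    [0.58, -0.4, 0.2],
    [0.59, -0.5, 0.2],
    [0.6, -0.6, 0.2],
  ],
  dr=[
    [0, 0, -0.07],
    [0, 0, -0.14],
    [0, 0, -0.21],
    [0, 0, -0.28],
    [0, 0, -0.35],
    [0, 0, -0.42],
    [0, 0, -0.49],
    [0, 0, -0.56],
    [0, 0, -0.63],
    [0, 0, -0.7],
  ],
  hand=-1,
)

```text
t: 1.1
ee_pos: [440.8, 349.4, 269.1]
orientation: [3.133, 0.218, -0.003]
ft_force: [1.0, 0.2, 0.1]
width: 11.6
```

Emit:
jog_arm(
  travel=[
    [0.01, -0.11, 0],
    [0.02, -0.22, 0],
    [0.04, -0.33, 0],
    [0.06, -0.44, 0],
    [0.08, -0.55, 0],
    [0.09, -0.66, 0],
    [0.1, -0.77, -0.05],
    [0.11, -0.88, -0.12],
    [0.121, -0.994, -0.2],
    [0.121, -0.994, -0.3],
  ],
  dr=[
    [0, 0, -0.05],
    [0, 0, -0.1],
    [0, 0, -0.15],
    [0, 0, -0.2],
    [0, 0, -0.25],
    [0, 0, -0.3],
    [0, 0, -0.338],
    [0, 0, -0.338],
    [0, 0, -0.338],
    [0, 0, -0.338],
  ],
  hand=-1,
)

```text
t: 2.1
ee_pos: [491.1, -51.9, 149.7]
orientation: [3.08, -0.617, 0.005]
ft_force: [1.6, 0.4, -0.7]
width: 0.5
```

```bash
python3 - <<'E'
from h import *
from scipy.spatial.transform import Rotation as R
o=telemetry.get_obs();print(o['ee_pos'],R.from_rotvec(o['orientation']).as_matrix().round(3),o['width'],o['ft_force'])
d=grab('wrist','w0');b=grab('side','s1')
B=cv2.resize(cv2.cvtColor(b['pixels'],4)[100:265,200:340],None,fx=3.3,fy=3.3,interpolation=2)
A=cv2.resize(cv2.cvtColor(d['pixels'],4)[:,100:412],(442,544))
cv2.imwrite('pics/ws.png',np.hstack([A[:544,:330+112],B[:544,:350]]))
E
```

```text
[491.14529986 -51.91596388 149.67835795] [[ 0.923 -0.385  0.003]
 [-0.385 -0.923 -0.001]
 [ 0.003 -0.    -1.   ]] 0.53151155759552 [ 1.60382756  0.44379884 -0.66774748]
```

View pics/ws.png

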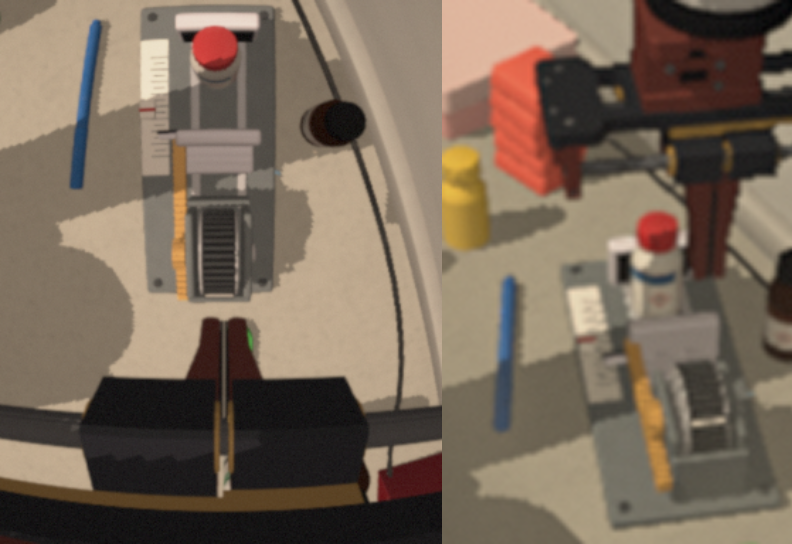

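The wrist view shows the wheel tread over columns 202–240, centred near 220, with the fingertip seam at about 224. The mark is near (147,110) and the pointer near (166,131). The tip is laterally aligned over the wheel.

```bash
cat >> h.py <<'E'
def wray(d,u,v):
    E=np.array(d['extrinsics']);Rm,t=E[:3,:3],E[:3,3]
    a,b=(u-d['cx'])/d['fx'],(v-d['cy'])/d['fy'];th=np.hypot(a,b)
    c=np.array([a/th*np.sin(th),b/th*np.sin(th),np.cos(th)]) if th>1e-9 else np.array([0,0,1.])
    return -Rm.T@t,Rm.T@c
def wonz(d,u,v,z):
    o,r=wray(d,u,v);return o+r*(z-o[2])/r[2]
yaw=-.392;ey=np.array([-np.sin(yaw),np.cos(yaw),0]);ex=np.array([ey[1],-ey[0],0])
E
python3 - <<'E'
from h import *
d=load('w0');k=312/442;T=np.array([491.1,-51.9,0])
print(d['fx'],d['cx'],d['cy'],wray(d,d['cx'],d['cy']))
g=lambda u,v,z:wonz(d,u*k+100,v*384/544,z)
for n,p in dict(treadL=(202,250,78),treadR=(240,250,78),mark=(147,110,18),ptr=(166,131,18),cA=(142,10,10),cB=(276,10,10),cC=(149,290,10),cD=(273,290,10)).items():
  q=g(*p);print(n,q.round(1),((q-T)@ex).round(1),((q-T)@ey).round(1))
z=d['range_z'];print(z[170:215:5,255])
E
```

```text
297.3186396354542 257.67331148304487 191.91657108561253 (array([522.6135276 ,  23.61728474, 344.30698657]), array([-0.10921824, -0.27098441, -0.95636752]))
treadL [485.1 -32.7  78. ] -12.9 15.4
treadR [507.9 -42.3  78. ] 11.9 15.3
mark [481.3  73.5  18. ] -56.9 112.1
ptr [488.2  52.1  18. ] -42.4 95.0
cA [508.5 154.5  10. ] -62.7 197.4
cB [605.9 112.3  10. ] 43.4 195.6
cC [419.9 -61.6  10. ] -62.1 -36.1
cD [ 517.  -102.1   10. ] 43.1 -36.5
[273.0844  271.74695 273.62888 272.46378 274.62042 277.16446 281.06866
 288.79373 314.77884]
```

Emit:
jog_arm(
  travel=[
    [0.0025, 0.01, -0.05],
    [0.0025, 0.01, -0.1],
    [0.0025, 0.01, -0.14],
    [0.0025, 0.01, -0.155],
    [0.0025, 0.01, -0.162],
    [0.0025, 0.01, -0.166],
    [0.0025, 0.01, -0.17],
    [0.0025, 0.01, -0.173],
    [0.0025, 0.01, -0.175],
    [0.0025, 0.01, -0.175],
  ],
  dr=[
    [0, 0, 0],
    [0, 0, 0],
    [0, 0, 0],
    [0, 0, 0],
    [0, 0, 0],
    [0, 0, 0],
    [0, 0, 0],
    [0, 0, 0],
    [0, 0, 0],
    [0, 0, 0],
  ],
)

```text
t: 3.2
ee_pos: [485.9, -45.2, 74.6]
orientation: [3.08, -0.616, -0.019]
ft_force: [0.1, 1.2, 1.0]
width: 0.1
```

```bash
python3 - <<'E'
from h import *
for i in range(2):
  o=telemetry.get_obs();print(o['t'],o['ee_pos'],o['orientation'],o['ft_force'],o['moment'],o['qpos'],o['qvel'].round(3))
  if i==0: b=grab('side','s2')
B=cv2.resize(cv2.cvtColor(b['pixels'],4)[120:265,210:340],None,fx=4,fy=4,interpolation=2)
cv2.imwrite('pics/s2c.png',B)
E
```

```text
3.2 [485.88431104 -45.16577724  74.64447797] [ 3.0796953  -0.61626725 -0.01919214] [0.06934418 1.15530463 0.96790564] [-0.04251261  0.07613953 -0.043576  ] [-1.17217179e-01  4.10733477e-01  1.99705162e+00  2.92074578e-04
  7.46052335e-01  2.77563163e-01] [-0.001 -0.001 -0.     0.     0.003 -0.   ]
3.25 [485.88324061 -45.17296893  74.61873269] [ 3.07968039 -0.61616099 -0.01925514] [-0.44682492 -0.52144875  0.22223578] [-0.021914    0.07101723  0.01735894] [-1.17209611e-01  4.10796667e-01  1.99703228e+00  2.44868555e-04
  7.46051425e-01  2.77541102e-01] [-0.001  0.     0.001 -0.001 -0.002  0.   ]
```

View pics/s2c.png

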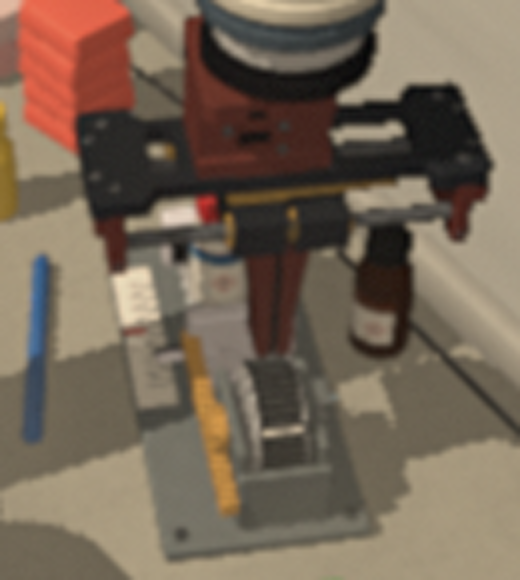

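The view shows the fingertips at about (272,352), just behind (on the jaw side of) the wheel's crest, with nothing displaced. The arm did not end exactly where I commanded it, so I'll check by projecting points into the views.

```bash
python3 - <<'E'
from h import *
b=load('s2');f=lambda p:(np.array(proj(b,p))-[210,120])*4
print('tip',f([485.9,-45.2,74.6]));C=np.array([492.1,-48,48])
for ph in(-.8,-.4,0,.4,.8):
  n=C+32*(ey*np.sin(ph)+np.array([0,0,np.cos(ph)])); print(ph,f(n-11*ex),f(n+11*ex))
d=grab('wrist','w2');
A=cv2.cvtColor(d['pixels'],4)[100:300,160:360];cv2.imwrite('pics/w2c.png',cv2.resize(A,None,fx=3,fy=3,interpolation=2))
P=cloud(load('s2')).reshape(-1,3)
E
```

```text
tip [265.86361028 381.5516225 ]
-0.8 [266.20433862 422.38476528] [310.26858893 417.23291591]
-0.4 [262.60564199 396.8496887 ] [306.55065327 391.78591521]
0 [257.97751033 375.22636254] [301.58499134 370.26426124]
0.4 [253.1233494  361.07239164] [296.23659283 356.20771339]
0.8 [248.84314205 356.45423177] [291.39115611 351.66742512]
```

View pics/w2c.png

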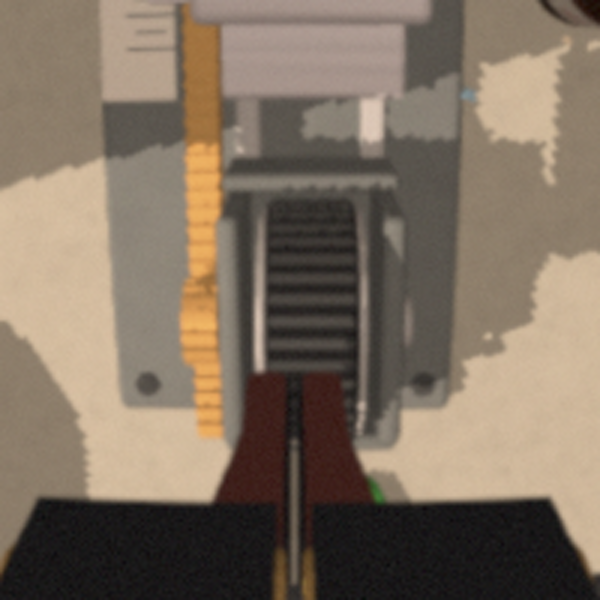

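```bash
python3 - <<'E'
from h import *
d=load('w2');d0=load('w0')
g=lambda u,v,z:wonz(d,u/3+160,v/3+100,z)
T=np.array([491.1,-51.9,0])
for n,p in dict(plate_mL=(122,405,10),plate_mR=(447,405,10),treadL=(267,270,79),treadR=(356,270,79),tipedge=(294,372,75),wheelfar=(312,197,60)).items():
  q=g(*p);print(n,q.round(1),((q-T)@ex).round(1),((q-T)@ey).round(1))
for D in(d0,d):
  o,_=wray(D,0,0);R=np.array(D['extrinsics'])[:3,:3];print(o,R.round(3).tolist())
P=telemetry.get_obs();from scipy.spatial.transform import Rotation as Ro
for D,ep,rv in((d0,[491.145,-51.916,149.678],[3.08,-.617,.005]),(d,P['ee_pos'],P['orientation'])):
  M=Ro.from_rotvec(rv).as_matrix();o,_=wray(D,0,0);print(M.T@(o-np.array(ep)),(np.array(D['extrinsics'])[:3,:3]@M).round(3).tolist())
E
```

```text
plate_mL [418.4 -62.4  10. ] -63.2 -37.5
plate_mR [ 516.  -102.3   10. ] 42.3 -37.1
treadL [490.9 -20.1  79. ] -12.4 29.3
treadR [509.2 -27.7  79. ] 7.5 29.3
tipedge [486.2 -46.8  75. ] -6.5 2.9
wheelfar [505.  -12.4  60. ] -2.2 41.8
[522.6135276   23.61728474 344.30698657] [[0.923, -0.385, 0.004], [-0.369, -0.882, 0.292], [-0.109, -0.271, -0.956]]
[520.27998412  29.84811493 268.96660719] [[0.923, -0.385, -0.011], [-0.364, -0.883, 0.295], [-0.124, -0.269, -0.955]]
[   0.56817445  -81.87234997 -194.60879537] [[1.0, -0.0, -0.0], [0.0, 0.956, -0.292], [0.001, 0.292, 0.956]]
[   0.55325448  -81.85123968 -194.64676226] [[1.0, -0.0, -0.001], [0.0, 0.956, -0.292], [0.001, 0.292, 0.956]]
```

Emit:
jog_arm(
  travel=[
    [0, 0, 0.03],
    [0.01, 0, 0.06],
    [0.015, 0, 0.06],
    [0.015, 0, 0.06],
    [0.015, 0, 0.06],
    [0.015, 0, 0.06],
    [0.015, 0, 0.06],
    [0.015, 0, 0.06],
    [0.015, 0, 0.06],
    [0.015, 0, 0.06],
  ],
  dr=[
    [0, 0, 0],
    [-0.003, -0.007, 0],
    [-0.003, -0.007, 0],
    [-0.003, -0.007, 0],
    [-0.003, -0.007, 0],
    [-0.003, -0.007, 0],
    [-0.003, -0.007, 0],
    [-0.003, -0.007, 0],
    [-0.003, -0.007, 0],
    [-0.003, -0.007, 0],
  ],
)

```text
t: 4.3
ee_pos: [491.9, -45.2, 98.5]
orientation: [3.077, -0.616, -0.001]
ft_force: [0.8, 0.3, 0.4]
width: 0.4
```

```bash
python3 - <<'E'
from h import *
o=telemetry.get_obs();print(o)
E
```

```text
{'t': 4.3, 'qpos': array([-0.11346758,  0.37163021,  1.98052901, -0.00451937,  0.7904327 ,
        0.28472548]), 'qvel': array([-0.00217386, -0.00229285, -0.00018926, -0.00137147,  0.0001874 ,
       -0.00073885]), 'joint_torque': array([-1.06891715e-03, -4.40768623e+01, -2.01649958e+01,  4.37471608e-02,
       -1.28039836e-03, -5.29594399e-05]), 'ee_pos': array([491.86632826, -45.18028013,  98.50765136]), 'orientation': array([ 3.07729682e+00, -6.15812663e-01, -1.13146941e-03]), 'ft_force': array([0.83944922, 0.27709351, 0.39539185]), 'moment': array([-0.0833308 ,  0.06250162, -0.00664379]), 'width': 0.44941022245857976}
```

Emit:
jog_arm(
  travel=[
    [0, 0, -0.01],
    [0, 0, -0.02],
    [0, 0, -0.03],
    [0, 0, -0.035],
    [0, 0, -0.038],
    [0, 0, -0.04],
    [0, 0, -0.042],
    [0, 0, -0.042],
    [0, 0, -0.042],
    [0, 0, -0.042],
  ],
  dr=[
    [0, 0, 0],
    [0, 0, 0],
    [0, 0, 0],
    [0, 0, 0],
    [0, 0, 0],
    [0, 0, 0],
    [0, 0, 0],
    [0, 0, 0],
    [0, 0, 0],
    [0, 0, 0],
  ],
)

```text
t: 5.3
ee_pos: [491.9, -45.2, 81.8]
orientation: [3.077, -0.616, -0.001]
ft_force: [-0.1, -0.5, 0.5]
width: 0.3
```

Tracking is accurate here, so I'll take it down another 3 mm gently.

Emit:
jog_arm(
  travel=[
    [0, 0, -0.001],
    [0, 0, -0.002],
    [0, 0, -0.003],
    [0, 0, -0.004],
    [0, 0, -0.005],
    [0, 0, -0.006],
    [0, 0, -0.007],
    [0, 0, -0.0075],
    [0, 0, -0.0075],
    [0, 0, -0.0075],
  ],
  dr=[
    [0, 0, 0],
    [0, 0, 0],
    [0, 0, 0],
    [0, 0, 0],
    [0, 0, 0],
    [0, 0, 0],
    [0, 0, 0],
    [0, 0, 0],
    [0, 0, 0],
    [0, 0, 0],
  ],
)

```text
t: 6.3
ee_pos: [491.9, -45.2, 78.8]
orientation: [3.077, -0.616, -0.001]
ft_force: [0.0, 0.0, 0.2]
width: 0.4
```

```bash
python3 - <<'E'
from h import *
b=grab('side','s3');d=grab('wrist','w3')
B=cv2.resize(cv2.cvtColor(b['pixels'],4)[165:245,240:310],(525,600),interpolation=2)
A=cv2.cvtColor(d['pixels'],4)[90:290,220:305];A=cv2.resize(A,(255,600),interpolation=2)
cv2.imwrite('pics/s3c.png',np.hstack([B,A]))
E
```

```text
(no output)
```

View pics/s3c.png

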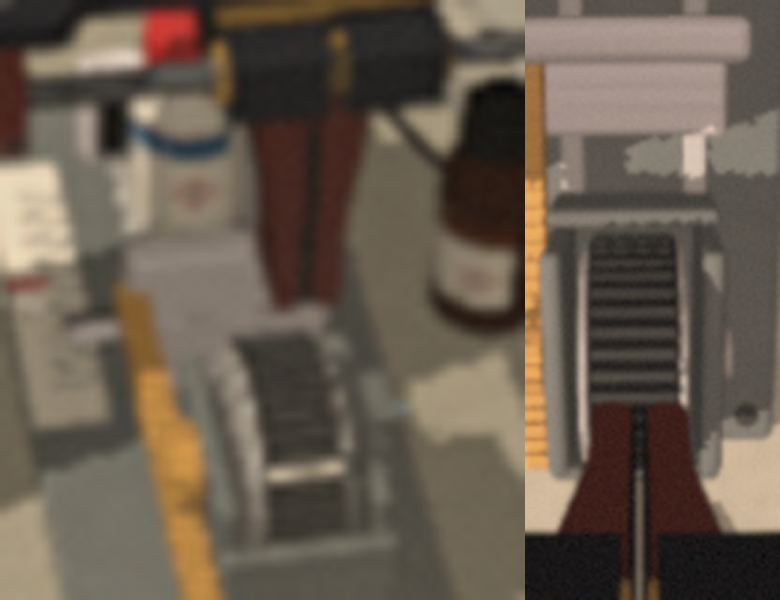

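The side view shows the tip bottom near (305,305), i.e. pixel (280.7,205.7), clear of the wheel crest. The jaw is visible underneath it. I'll get the tip's 3D position from depth.

```bash
python3 - <<'E'
from h import *
b=load('s3');P=cloud(b);e=np.array([491.87,-45.2,78.8])
print('proj tip',proj(b,e),proj(b,e+[0,0,30]),proj(b,e+30*ey))
im=b['pixels'].astype(int)
for v in range(185,216,2): print(v,[ (P[v,u].round(0).astype(int).tolist()) for u in(278,281,284)],im[v,279])
t=grab('top','t3');p=proj(t,e);print('top tip',p,proj(t,[491.9,-48,80]))
w=load('w3');Q=w['range_z'];print(w['range_z'][215:250:3,258],w['pixels'][215:250:3,255].tolist())
E=np.array(w['extrinsics']);c=E[:3,:3]@e+E[:3,3];th=np.arctan2(np.hypot(c[0],c[1]),c[2]);r=np.hypot(c[0],c[1])
print('wrist tip',w['cx']+w['fx']*th*c[0]/r,w['cy']+w['fy']*th*c[1]/r,c)
E
```

```text
proj tip (np.float64(279.0473920727267), np.float64(212.78766927682523)) (np.float64(279.6371043104777), np.float64(201.98130318947528)) (np.float64(276.16001845998096), np.float64(202.3398506957501))
185 [[481, -52, 164], [487, -53, 162], [490, -59, 165]] [68 39 32]
187 [[480, -54, 161], [486, -54, 158], [492, -57, 157]] [68 39 32]
189 [[480, -54, 156], [487, -55, 153], [492, -57, 152]] [67 38 31]
191 [[480, -55, 151], [487, -54, 147], [491, -59, 149]] [68 39 32]
193 [[479, -56, 147], [488, -53, 141], [492, -58, 143]] [66 39 31]
195 [[481, -53, 139], [488, -54, 137], [491, -59, 139]] [64 39 33]
197 [[481, -54, 135], [487, -55, 133], [491, -60, 135]] [61 38 31]
199 [[482, -53, 129], [488, -55, 127], [493, -58, 127]] [63 39 31]
201 [[482, -53, 123], [487, -56, 122], [493, -57, 121]] [61 38 31]
203 [[482, -54, 118], [487, -56, 118], [493, -58, 116]] [60 39 32]
205 [[482, -54, 113], [488, -56, 112], [494, -58, 110]] [83 67 60]
207 [[531, 14, 24], [537, 11, 24], [552, 20, 8]] [128 116 106]
209 [[500, -30, 72], [506, -32, 70], [547, 13, 10]] [83 77 71]
211 [[494, -39, 77], [499, -41, 77], [515, -30, 58]] [64 60 53]
213 [[489, -45, 80], [495, -48, 79], [502, -48, 75]] [61 58 52]
215 [[487, -49, 79], [492, -52, 78], [498, -53, 76]] [61 58 49]
top tip (np.float64(285.65060116643195), np.float64(202.94337899185726)) (np.float64(287.12373758713073), np.float64(202.8800408524219))
[207.30727 207.08322 207.2558  209.55853 173.41646 169.9378  165.064
 160.84503 158.99092 154.9654  151.78545 149.34735] [[82, 76, 70], [41, 37, 34], [71, 67, 61], [59, 52, 48], [39, 25, 24], [42, 29, 28], [40, 24, 21], [36, 18, 19], [38, 21, 20], [31, 17, 21], [35, 21, 22], [40, 29, 27]]
wrist tip 256.6212852089351 222.09649608414057 [ -0.74590309  21.39803906 210.07817199]
```

Both depth cameras agree that the physical fingertips end at z≈110, about 32 mm short of the reported TCP. The tip therefore still stands about 30 mm above the wheel. I'll descend in steps and watch the force.

Emit:
jog_arm(
  travel=[
    [0, 0, -0.01],
    [0, 0, -0.02],
    [0, 0, -0.03],
    [0, 0, -0.04],
    [0, 0, -0.045],
    [0, 0, -0.05],
    [0, 0, -0.052],
    [0, 0, -0.054],
    [0, 0, -0.055],
    [0, 0, -0.055],
  ],
  dr=[
    [0, 0, 0],
    [0, 0, 0],
    [0, 0, 0],
    [0, 0, 0],
    [0, 0, 0],
    [0, 0, 0],
    [0, 0, 0],
    [0, 0, 0],
    [0, 0, 0],
    [0, 0, 0],
  ],
)

```text
t: 7.45
ee_pos: [492.0, -45.2, 56.9]
orientation: [3.077, -0.616, -0.001]
ft_force: [-0.1, -0.5, 0.6]
width: 0.8
```

```bash
python3 - <<'E'
from h import *
b=grab('side','s4');P=cloud(b);w=grab('wrist','w4')
im=b['pixels'].astype(int)
for v in range(199,224,2): print(v,[ (P[v,u].round(0).astype(int).tolist()) for u in(278,281,284)],im[v,279])
print(w['range_z'][205:250:3,258])
B=cv2.resize(cv2.cvtColor(b['pixels'],4)[165:245,240:310],(525,600),interpolation=2)
cv2.imwrite('pics/s4c.png',B)
E
```

```text
199 [[480, -55, 131], [487, -56, 128], [493, -58, 127]] [63 40 34]
201 [[482, -53, 123], [487, -56, 122], [493, -57, 121]] [61 38 31]
203 [[482, -54, 118], [488, -56, 117], [494, -57, 115]] [61 39 32]
205 [[483, -53, 112], [488, -56, 112], [493, -59, 112]] [59 38 32]
207 [[483, -53, 106], [489, -54, 104], [493, -59, 107]] [61 40 33]
209 [[483, -54, 102], [489, -55, 100], [492, -61, 103]] [59 39 33]
211 [[482, -55, 98], [489, -56, 95], [494, -58, 93]] [61 41 34]
213 [[482, -56, 93], [495, -48, 79], [494, -59, 89]] [55 41 35]
215 [[486, -50, 80], [492, -52, 79], [499, -53, 76]] [47 43 38]
217 [[484, -53, 78], [488, -58, 80], [494, -59, 78]] [48 45 39]
219 [[482, -57, 77], [489, -57, 73], [492, -63, 77]] [60 57 50]
221 [[480, -59, 74], [485, -63, 75], [490, -66, 75]] [59 56 48]
223 [[478, -63, 73], [482, -67, 74], [488, -69, 73]] [62 57 51]
[187.02348 188.68901 187.26442 186.60353 187.44249 186.68307 186.74055
 173.64122 171.15411 166.80605 164.2057  159.75896 156.692   153.11818
 149.35072]
```

View pics/s4c.png

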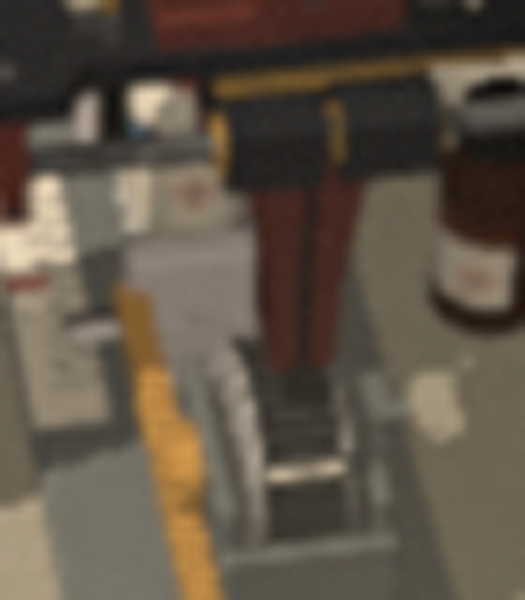

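The tip bottom is now at z≈92, at (300,370) in the crop, centred over the wheel with about 12 mm to go.

Emit:
jog_arm(
  travel=[
    [0, 0, -0.01],
    [0, 0, -0.015],
    [0, 0, -0.018],
    [0, 0, -0.02],
    [0, 0, -0.022],
    [0, 0, -0.024],
    [0, 0, -0.025],
    [0, 0, -0.026],
    [0, 0, -0.027],
    [0, 0, -0.027],
  ],
  dr=[
    [0, 0, 0],
    [0, 0, 0],
    [0, 0, 0],
    [0, 0, 0],
    [0, 0, 0],
    [0, 0, 0],
    [0, 0, 0],
    [0, 0, 0],
    [0, 0, 0],
    [0, 0, 0],
  ],
)

```text
t: 8.55
ee_pos: [492.2, -45.2, 47.4]
orientation: [3.077, -0.616, 0.0]
ft_force: [-4.7, 1.4, 17.1]
width: 0.5
```

Contact is confirmed: 17 N at TCP z 47.4. The real tip is then about 32 mm above the TCP, so the TCP sits practically on the wheel axle and rolling is close to a pure rotation about it. I'll lift, tilt 0.5 rad towards the jaws and touch down again.

Emit:
jog_arm(
  travel=[
    [0, 0, 0.02],
    [0.001, 0.002, 0.02],
    [0.002, 0.004, 0.019],
    [0.003, 0.006, 0.0185],
    [0.003, 0.0075, 0.018],
    [0.0037, 0.0089, 0.0176],
    [0.0037, 0.0089, 0.0176],
    [0.0018, 0.0045, 0.009],
    [0.0005, 0.0012, 0.0025],
    [0.0003, 0.0007, 0.0015],
  ],
  dr=[
    [0, 0, 0],
    [-0.06, 0.024, 0],
    [-0.12, 0.049, 0],
    [-0.18, 0.073, 0],
    [-0.24, 0.098, 0],
    [-0.294, 0.122, 0],
    [-0.294, 0.122, 0],
    [-0.294, 0.122, 0],
    [-0.294, 0.122, 0],
    [-0.294, 0.122, 0],
  ],
)

```text
t: 9.55
ee_pos: [491.6, -45.9, 48.1]
orientation: [2.594, -0.521, -0.132]
ft_force: [0.8, -1.1, -0.3]
width: 0.7
```

```bash
cat > st.py <<'E'
from h import *
from scipy.spatial.transform import Rotation as R
o=telemetry.get_obs();M=R.from_rotvec(o['orientation']).as_matrix();n=-M[:,2];f=o['ft_force']
print('phi',np.arctan2(n@ey,n[2]).round(3),'lat',(n@ex).round(3),'ee',o['ee_pos'].round(1),'radial N',(f@n).round(1),'tang N(+y)',(f@np.cross(ex,n)*-1).round(1),f.round(1),o['t'])
E
python3 st.py
```

```text
phi 0.502 lat 0.001 ee [491.6 -45.9  48.1] radial N -0.6 tang N(+y) -0.5 [ 0.8 -1.1 -0.3] 9.55
```

Emit:
jog_arm(
  travel=[
    [-0.0005, -0.0011, -0.0022],
    [-0.0009, -0.0022, -0.0044],
    [-0.001, -0.0025, -0.005],
    [-0.0012, -0.0028, -0.0055],
    [-0.0012, -0.0028, -0.0055],
    [-0.0012, -0.0028, -0.0055],
    [-0.0012, -0.0028, -0.0055],
    [-0.0012, -0.0028, -0.0055],
    [-0.0012, -0.0028, -0.0055],
    [-0.0012, -0.0028, -0.0055],
  ],
  dr=[
    [0, 0, 0],
    [0, 0, 0],
    [0, 0, 0],
    [0, 0, 0],
    [0, 0, 0],
    [0, 0, 0],
    [0, 0, 0],
    [0, 0, 0],
    [0, 0, 0],
    [0, 0, 0],
  ],
)

```text
t: 10.55
ee_pos: [491.5, -46.8, 47.3]
orientation: [2.595, -0.523, -0.131]
ft_force: [-1.8, 6.8, 12.1]
width: 0.6
```

```bash
python3 st.py
```

```text
phi 0.501 lat 0.001 ee [491.5 -46.8  47.3] radial N 13.3 tang N(+y) -0.9 [-1.8  6.8 12.1] 10.55
```

The axle is now located at (491.5,-46.9), and the TCP is on it with 13 N radial. First roll: φ +0.5 → −0.5, keeping about 1.1 mm of press.

Emit:
jog_arm(
  travel=[
    [-0.0005, -0.0011, -0.0025],
    [-0.0004, -0.0009, -0.0026],
    [-0.0003, -0.0006, -0.0027],
    [-0.0001, -0.0003, -0.0028],
    [0, 0, -0.0028],
    [0.0001, 0.0003, -0.0028],
    [0.0003, 0.0006, -0.0027],
    [0.0004, 0.0009, -0.0026],
    [0.0005, 0.0011, -0.0025],
    [0.0005, 0.0012, -0.0024],
  ],
  dr=[
    [0.059, -0.024, 0],
    [0.118, -0.049, 0],
    [0.176, -0.073, 0],
    [0.235, -0.097, 0],
    [0.294, -0.122, 0],
    [0.353, -0.146, 0],
    [0.412, -0.17, 0],
    [0.47, -0.194, 0],
    [0.529, -0.219, 0],
    [0.588, -0.243, 0],
  ],
)

```text
t: 11.55
ee_pos: [493.3, -47.8, 48.0]
orientation: [-2.594, 0.524, -0.137]
ft_force: [0.2, 0.6, 0.2]
width: 0.7
```

```bash
python3 st.py; cat > gap.py <<'E'
import sys
from h import *
b=grab('top',sys.argv[1]) if len(sys.argv)>1 else load('top0')
s=grab('side',sys.argv[1]+'s') if len(sys.argv)>1 else load('side0')
o=np.array([509.3,23.6,0])
for d in(b,s):
  # rectify z=18 plane around gauge: x -60..-15, y -20..60 at 4 px/mm
  X,Y=np.meshgrid(np.arange(-62,-14,.25),np.arange(-20,60,.25))
  w=o+X[...,None]*ex+Y[...,None]*ey;w[...,2]=18
  E=np.array(d['extrinsics']);c=w@E[:3,:3].T+E[:3,3]
  u=(c[...,0]/c[...,2]*d['fx']+d['cx']).astype(np.float32);v=(c[...,1]/c[...,2]*d['fy']+d['cy']).astype(np.float32)
  I=cv2.remap(d['pixels'],u,v,cv2.INTER_CUBIC).astype(float)
  red=np.clip(I[...,0]-I[...,1]-25,0,None);red[:,X[0]>-35]=0;red[:,X[0]<-60]=0
  m=red>15;ym=(red*Y).sum()/red.sum();xm=(red*X).sum()/red.sum()
  # pointer: darkest row in column bands
  out=[]
  for x0 in range(-42,-22,3):
    k=(X[0]>=x0)&(X[0]<x0+3);pr=I[:,k].mean((1,2));i=pr[8:-8].argmin()+8
    out.append((x0,Y[i,0],int(pr[i]),int(np.median(pr))))
  print('mark',xm.round(1),ym.round(2),'ptr',out)
E
python3 gap.py; python3 gap.py g1
```

```text
phi -0.502 lat -0.005 ee [493.3 -47.8  48. ] radial N -0.1 tang N(+y) 0.7 [0.2 0.6 0.2] 11.55
mark -44.5 35.96 ptr [(-42, np.float64(36.25), 83, 147), (-39, np.float64(-18.0), 86, 142), (-36, np.float64(18.0), 58, 146), (-33, np.float64(17.75), 45, 147), (-30, np.float64(18.5), 51, 98), (-27, np.float64(18.5), 26, 76), (-24, np.float64(19.0), 43, 79)]
mark -48.3 31.86 ptr [(-42, np.float64(14.0), 91, 111), (-39, np.float64(15.0), 71, 113), (-36, np.float64(15.25), 68, 106), (-33, np.float64(16.5), 62, 80), (-30, np.float64(17.75), 50, 64), (-27, np.float64(17.5), 56, 65), (-24, np.float64(39.5), 63, 76)]
mark -44.1 36.0 ptr [(-42, np.float64(-18.0), 102, 172), (-39, np.float64(-18.0), 95, 166), (-36, np.float64(26.5), 56, 173), (-33, np.float64(26.5), 54, 171), (-30, np.float64(26.5), 31, 117), (-27, np.float64(26.5), 36, 87), (-24, np.float64(26.5), 30, 89)]
mark nan nan ptr [(-42, np.float64(14.5), 42, 44), (-39, np.float64(24.0), 43, 44), (-36, np.float64(11.25), 43, 44), (-33, np.float64(53.0), 42, 45), (-30, np.float64(36.0), 43, 45), (-27, np.float64(56.75), 43, 45), (-24, np.float64(36.25), 43, 55)]gap.py:14: RuntimeWarning: invalid value encountered in scalar divide
  m=red>15;ym=(red*Y).sum()/red.sum();xm=(red*X).sum()/red.sum()
```

The first roll moved the jaw about 8.5 mm in the top view, from y 18.0 to 26.5 with the mark at 36.0. About 9.5 mm remains, so I'll lift and go back for a second roll.

Emit:
jog_arm(
  travel=[
    [-0.0037, -0.0089, 0.0176],
    [-0.004, -0.006, 0.0185],
    [-0.004, -0.004, 0.019],
    [-0.004, 0, 0.0192],
    [-0.004, 0.002, 0.0192],
    [-0.004, 0.005, 0.019],
    [-0.003, 0.008, 0.018],
    [-0.001, 0.0114, 0.0158],
    [-0.003, 0.007, 0.007],
    [-0.004, 0.0036, 0.0004],
  ],
  dr=[
    [0, 0, 0],
    [-0.084, 0.035, 0],
    [-0.168, 0.069, 0],
    [-0.252, 0.104, 0],
    [-0.336, 0.139, 0],
    [-0.42, 0.174, 0],
    [-0.504, 0.208, 0],
    [-0.588, 0.243, 0],
    [-0.588, 0.243, 0],
    [-0.588, 0.243, 0],
  ],
)

```text
t: 12.65
ee_pos: [492.5, -45.7, 46.4]
orientation: [2.594, -0.521, -0.119]
ft_force: [4.5, 12.6, 25.3]
width: 0.3
```

```bash
python3 st.py; python3 gap.py g2 2>/dev/null | head -1
```

```text
phi 0.501 lat -0.008 ee [492.5 -45.7  46.4] radial N 28.6 tang N(+y) -0.4 [ 4.5 12.6 25.3] 12.65
mark nan nan ptr [(-42, np.float64(-18.0), 53, 105), (-39, np.float64(-18.0), 32, 105), (-36, np.float64(-15.75), 44, 105), (-33, np.float64(-11.75), 48, 106), (-30, np.float64(-10.5), 36, 106), (-27, np.float64(-9.75), 24, 105), (-24, np.float64(-9.25), 18, 105)]
```

Emit:
jog_arm(
  travel=[
    [-0.0012, -0.0019, -0.0018],
    [-0.002, -0.0026, -0.0011],
    [-0.0027, -0.0032, -0.0005],
    [-0.0026, -0.003, -0.0005],
    [-0.0025, -0.0028, -0.0008],
    [-0.0024, -0.0024, -0.0013],
    [-0.0022, -0.002, -0.0017],
    [-0.002, -0.0015, -0.002],
    [-0.0017, -0.001, -0.0024],
    [-0.0017, -0.001, -0.0024],
  ],
  dr=[
    [0.059, -0.024, 0],
    [0.118, -0.049, 0],
    [0.176, -0.073, 0],
    [0.235, -0.097, 0],
    [0.294, -0.122, 0],
    [0.353, -0.146, 0],
    [0.412, -0.17, 0],
    [0.47, -0.194, 0],
    [0.529, -0.219, 0],
    [0.529, -0.219, 0],
  ],
)

```text
t: 13.75
ee_pos: [490.7, -49.9, 46.5]
orientation: [-2.687, 0.557, -0.121]
ft_force: [0.4, -0.9, 3.9]
width: 0.4
```

```bash
python3 st.py; python3 gap.py g3 2>/dev/null | head -1
```

```text
phi -0.404 lat -0.011 ee [490.7 -49.9  46.5] radial N 3.9 tang N(+y) 0.9 [ 0.4 -0.9  3.9] 13.75
mark -44.1 36.0 ptr [(-42, np.float64(-18.0), 101, 172), (-39, np.float64(-18.0), 95, 167), (-36, np.float64(28.0), 65, 170), (-33, np.float64(28.75), 79, 171), (-30, np.float64(29.0), 57, 114), (-27, np.float64(29.5), 38, 86), (-24, np.float64(29.25), 31, 89)]
```

```bash
python3 - <<'E'
from h import *
L=[cv2.resize(cv2.cvtColor(load(t)['pixels'],4)[185:225,190:255],None,fx=6,fy=6,interpolation=2) for t in('top0','g1','g3')]
cv2.imwrite('pics/cmp.png',np.vstack([np.hstack(L[:2]),np.hstack([L[2],L[2]*0])]))
E
```

```text
(no output)
```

View pics/cmp.png

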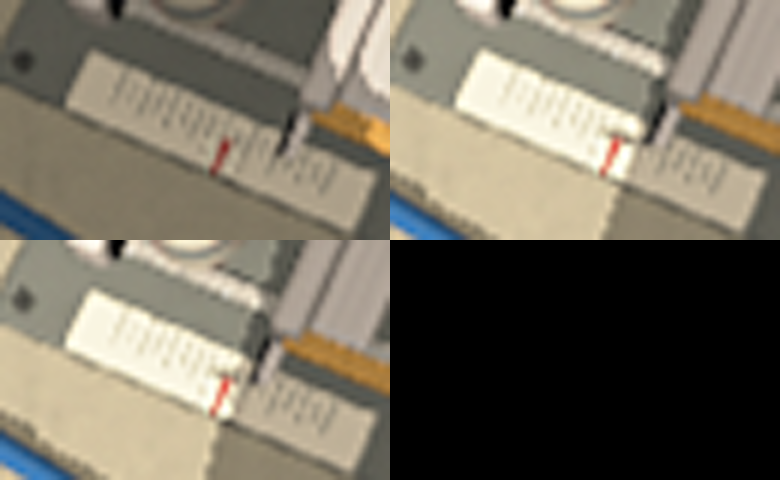

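The crops show the pointer at about (262,360) in the newest view against the mark at (222,395). The second roll gained only about 1.7 mm: the tilting moves track poorly and the tip slipped. Straight moves with the tool upright were accurate to 0.2 mm, so I'll switch to short upright strokes over the crest.

Emit:
jog_arm(
  travel=[
    [-0.003, -0.007, 0.018],
    [-0.003, -0.007, 0.03],
    [0, 0.005, 0.04],
    [0.005, 0.015, 0.04],
    [0.01, 0.025, 0.04],
    [0.0135, 0.0355, 0.04],
    [0.0135, 0.0355, 0.036],
    [0.0135, 0.0355, 0.034],
    [0.0135, 0.0355, 0.034],
    [0.0135, 0.0355, 0.034],
  ],
  dr=[
    [0, 0, 0],
    [0, 0, 0],
    [-0.06, 0.026, 0],
    [-0.12, 0.053, 0],
    [-0.18, 0.08, 0],
    [-0.235, 0.105, 0],
    [-0.235, 0.105, 0],
    [-0.235, 0.105, 0],
    [-0.235, 0.105, 0],
    [-0.235, 0.105, 0],
  ],
)

```text
t: 14.85
ee_pos: [495.9, -35.4, 60.3]
orientation: [3.074, -0.635, -0.004]
ft_force: [0.2, 0.4, 0.1]
width: 0.5
```

```bash
python3 st.py; python3 - <<'E'
from h import *
t=grab('top','g4');w=grab('wrist','w4b')
A=cv2.resize(cv2.cvtColor(w['pixels'],4)[50:250,180:340],(480,600),interpolation=2)
B=cv2.resize(cv2.cvtColor(t['pixels'],4)[185:225,200:250],(312,250),interpolation=2)
cv2.imwrite('pics/w4b_c.png',np.hstack([A,np.vstack([B,np.zeros((350,312,3),np.uint8)])]))
E
```

```text
phi 0.003 lat 0.002 ee [495.9 -35.4  60.3] radial N 0.1 tang N(+y) 0.5 [0.2 0.4 0.1] 14.85
```

View pics/w4b_c.png

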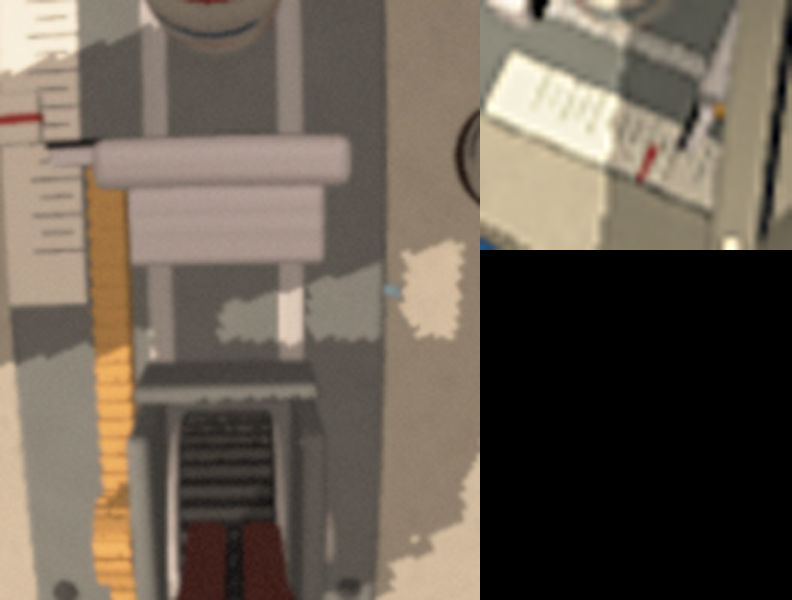

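This is a clear view: the red mark is at rows 117–120 (x 0–40) and the pointer at rows 142–147 (x 45–95). The fingertip is centred on the tread.

```bash
cat > wg.py <<'E'
import sys
from h import *
w=load(sys.argv[1]) if len(sys.argv)>2 else grab('wrist',sys.argv[1])
o=np.array([509.3,23.6,0])
X,Y=np.meshgrid(np.arange(-60,-20,.2),np.arange(-5,60,.2))
p=o+X[...,None]*ex+Y[...,None]*ey;p[...,2]=18
E=np.array(w['extrinsics']);c=p@E[:3,:3].T+E[:3,3];r=np.hypot(c[...,0],c[...,1]);k=np.arctan2(r,c[...,2])/r
I=cv2.remap(w['pixels'],(w['cx']+w['fx']*k*c[...,0]).astype(np.float32),(w['cy']+w['fy']*k*c[...,1]).astype(np.float32),cv2.INTER_LINEAR).astype(float)
red=np.clip(I[...,0]-I[...,1]-50,0,None);red[Y<5]=0
cols=red.sum(0)>0.4*red.sum(0).max();xs=X[0][cols]
ys=[(red[:,j]*Y[:,j]).sum()/red[:,j].sum() for j in np.where(cols)[0]];f=np.polyfit(xs,ys,1)
dark=np.clip(55-I.max(2),0,None);dark[(X<-42)|(X>-26)]=0;dark[Y<5]=0
n,l,s,_=cv2.connectedComponentsWithStats((dark>0).astype(np.uint8))
for i in range(1,n):
  if s[i,4]>100:
    m=l==i;print('dark',s[i,4],X[m].min(),X[m].max(),Y[m].mean().round(2),np.polyfit(X[m],Y[m],1)[0].round(3))
print('mark x',xs.min(),xs.max(),'y',np.mean(ys).round(2),'slope',f[0].round(3))
cv2.imwrite('pics/rect.png',cv2.cvtColor(I.astype(np.uint8),4))
E
python3 wg.py w4b load
```

```text
mark x -50.79999999999987 -39.59999999999971 y 36.17 slope 0.018
```

```bash
python3 - <<'E'
s=open('wg.py').read()
a=s.index('dark=');b=s.index("print('mark")
s=s[:a]+'''g=I.mean(2)
for x0 in np.arange(-38.,-24,2):
  q=g[:,(X[0]>=x0)&(X[0]<x0+2)].mean(1);j=q.argmin();print(x0,Y[j,0].round(1),int(q[j]),end=' | ')
'''+s[b:]
open('wg.py','w').write(s)
E
python3 wg.py w4b load; python3 wg.py w0 load
```

```text
-38.0 28.4 74 | -36.0 28.4 45 | -34.0 28.2 46 | -32.0 28.2 51 | -30.0 28.8 48 | -28.0 28.8 36 | -26.0 28.6 47 | mark x -50.79999999999987 -39.59999999999971 y 36.17 slope 0.018
-38.0 18.0 82 | -36.0 18.0 59 | -34.0 17.8 56 | -32.0 17.8 56 | -30.0 18.6 60 | -28.0 18.8 48 | -26.0 18.6 48 | mark x -50.399999999999864 -40.19999999999972 y 36.13 slope 0.01
```

The wrist measurement gives the pointer at 28.3 and the mark at 36.2, so 7.9 mm remains (about 25 mm of rim). I'll touch down 12 mm on the jaw side of the crest.

Emit:
jog_arm(
  travel=[
    [0, 0, -0.01],
    [0, 0, -0.018],
    [0, 0, -0.024],
    [0, 0, -0.028],
    [0, 0, -0.031],
    [0, 0, -0.033],
    [0, 0, -0.035],
    [0, 0, -0.036],
    [0, 0, -0.036],
    [0, 0, -0.036],
  ],
  dr=[
    [0, 0, 0],
    [0, 0, 0],
    [0, 0, 0],
    [0, 0, 0],
    [0, 0, 0],
    [0, 0, 0],
    [0, 0, 0],
    [0, 0, 0],
    [0, 0, 0],
    [0, 0, 0],
  ],
)

```text
t: 15.95
ee_pos: [496.4, -35.2, 47.0]
orientation: [3.074, -0.636, -0.003]
ft_force: [-2.9, 1.9, 12.4]
width: 0.7
```

Emit:
jog_arm(
  travel=[
    [-0.002, -0.0049, -0.0028],
    [-0.004, -0.0097, -0.0025],
    [-0.006, -0.0146, -0.0022],
    [-0.008, -0.0194, -0.002],
    [-0.01, -0.0243, -0.002],
    [-0.012, -0.0291, -0.002],
    [-0.014, -0.034, -0.002],
    [-0.016, -0.0388, -0.0025],
    [-0.018, -0.0437, -0.003],
    [-0.02, -0.0485, -0.0035],
  ],
  dr=[
    [0, 0, 0],
    [0, 0, 0],
    [0, 0, 0],
    [0, 0, 0],
    [0, 0, 0],
    [0, 0, 0],
    [0, 0, 0],
    [0, 0, 0],
    [0, 0, 0],
    [0, 0, 0],
  ],
)

```text
t: 16.95
ee_pos: [488.7, -54.1, 47.2]
orientation: [3.075, -0.636, -0.002]
ft_force: [-5.6, 4.0, 23.6]
width: 0.5
```

```bash
python3 st.py; python3 wg.py w5
```

```text
phi 0.002 lat 0.001 ee [488.7 -54.1  47.2] radial N 23.6 tang N(+y) 1.5 [-5.6  4.  23.6] 16.95
-38.0 34.6 44 | -36.0 34.4 39 | -34.0 34.6 46 | -32.0 34.8 47 | -30.0 34.8 41 | -28.0 34.8 45 | -26.0 45.4 82 | mark x -50.99999999999987 -39.39999999999971 y 36.12 slope -0.003
```

Pure rolling is confirmed: 20.4 mm of stroke moved the jaw 6.3 mm. About 1.5 mm is left, so I'll continue the stroke by 4.8 mm.

Emit:
jog_arm(
  travel=[
    [-0.0008, -0.0019, -0.0032],
    [-0.0016, -0.0038, -0.0034],
    [-0.0024, -0.0057, -0.0036],
    [-0.0032, -0.0076, -0.0038],
    [-0.004, -0.0095, -0.004],
    [-0.0046, -0.0111, -0.004],
    [-0.0046, -0.0111, -0.004],
    [-0.0046, -0.0111, -0.004],
    [-0.0046, -0.0111, -0.004],
    [-0.0046, -0.0111, -0.004],
  ],
  dr=[
    [0, 0, 0],
    [0, 0, 0],
    [0, 0, 0],
    [0, 0, 0],
    [0, 0, 0],
    [0, 0, 0],
    [0, 0, 0],
    [0, 0, 0],
    [0, 0, 0],
    [0, 0, 0],
  ],
)

```text
t: 18.0
ee_pos: [486.8, -58.7, 46.9]
orientation: [3.075, -0.636, -0.002]
ft_force: [-5.1, 0.8, 17.0]
width: 1.0
```

```bash
python3 st.py; python3 wg.py w6
```

```text
phi 0.002 lat 0.001 ee [486.8 -58.7  46.9] radial N 16.9 tang N(+y) -1.2 [-5.1  0.8 17. ] 18.0
-38.0 36.4 52 | -36.0 36.4 34 | -34.0 36.4 34 | -32.0 36.2 36 | -30.0 36.6 37 | -28.0 36.6 39 | -26.0 45.8 82 | mark x -50.79999999999987 -39.39999999999971 y 36.1 slope -0.01
```

Emit:
jog_arm(
  travel=[
    [0, 0, 0.01],
    [0, 0, 0.02],
    [0, 0, 0.04],
    [0, 0, 0.06],
    [0, 0, 0.08],
    [0, 0, 0.1],
    [0, 0, 0.12],
    [0, 0, 0.12],
    [0, 0, 0.12],
    [0, 0, 0.12],
  ],
  dr=[
    [0, 0, 0],
    [0, 0, 0],
    [0, 0, 0],
    [0, 0, 0],
    [0, 0, 0],
    [0, 0, 0],
    [0, 0, 0],
    [0, 0, 0],
    [0, 0, 0],
    [0, 0, 0],
  ],
)

```text
t: 19.05
ee_pos: [486.6, -58.7, 94.6]
orientation: [3.075, -0.636, -0.002]
ft_force: [0.2, -0.1, 1.0]
width: 0.4
```

```bash
cat >> wg.py <<'E'
# weighted centroid of the pointer darkness and the mark over the same +-2.5 mm
k=(X[0]>-37)&(X[0]<-33);q=g[:,k].mean(1);y=Y[:,0];j=q.argmin();s=abs(y-y[j])<2.6
d=np.clip(np.median(q[(abs(y-y[j])<6)])-q,0,None)*s;print('\nptr centroid',((d*y).sum()/d.sum()).round(2),'mark extrap',np.polyval(f,-35).round(2),np.mean(ys).round(2))
E
python3 st.py; python3 wg.py w7; python3 - <<'E'
from h import *
w=load('w7');A=cv2.resize(cv2.cvtColor(w['pixels'],4)[60:260,170:370],(600,600),interpolation=2);cv2.imwrite('pics/w7c.png',A)
E
```

```text
phi 0.002 lat 0.001 ee [486.6 -58.7  94.6] radial N 1.0 tang N(+y) -0.0 [ 0.2 -0.1  1. ] 19.05
-38.0 36.4 61 | -36.0 36.2 41 | -34.0 36.2 46 | -32.0 36.8 44 | -30.0 36.8 38 | -28.0 36.6 42 | -26.0 36.6 70 | mark x -50.79999999999987 -39.79999999999971 y 36.1 slope -0.025

ptr centroid 36.37 mark extrap 35.84 36.1
```

View pics/w7c.png

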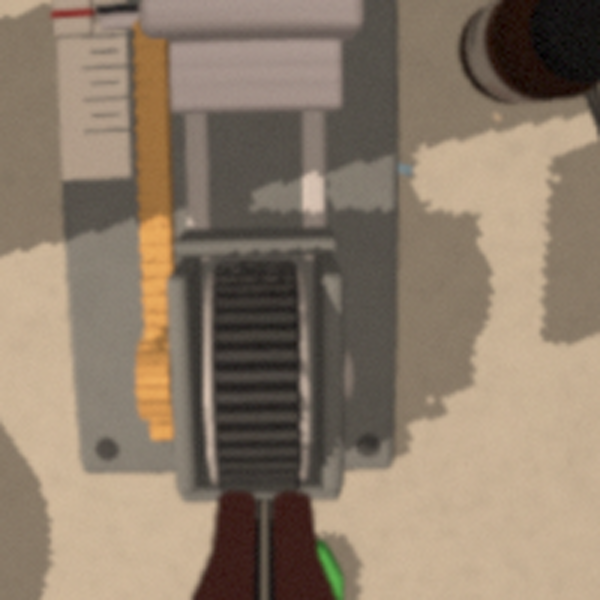

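The red line ends at about (92,13) and the black one starts at (98,11), so they are level. I'll retreat clear and cross-check with the fixed cameras.

Emit:
jog_arm(
  travel=[
    [0, 0, 0.05],
    [0, 0, 0.1],
    [0, 0, 0.2],
    [0, -0.05, 0.3],
    [0, -0.1, 0.35],
    [0, -0.2, 0.35],
    [0, -0.25, 0.35],
    [0, -0.3, 0.35],
    [0, -0.3, 0.35],
    [0, -0.3, 0.35],
  ],
  dr=[
    [0, 0, 0],
    [0, 0, 0],
    [0, 0, 0],
    [0, 0, 0],
    [0, 0, 0],
    [0, 0, 0],
    [0, 0, 0],
    [0, 0, 0],
    [0, 0, 0],
    [0, 0, 0],
  ],
)

```text
t: 20.1
ee_pos: [486.1, -178.5, 234.0]
orientation: [3.075, -0.638, -0.004]
ft_force: [0.1, 0.1, 1.0]
width: 0.4
```

```bash
python3 st.py; python3 gap.py g8; python3 wg.py w8; python3 - <<'E'
from h import *
for a,b in(('top0','g8'),('side0','g8s')):
  for nm in(a,b):
    d=load(nm);h=cv2.cvtColor(d['pixels'],cv2.COLOR_RGB2HSV);r={}
    for c,(lo,hi,box) in dict(cap=((170,140,60),(179,255,255),1),pen=((100,120,40),(120,255,255),1),clip=((50,120,80),(75,255,255),1)).items():
      m=cv2.inRange(h,lo,hi);m|=cv2.inRange(h,(0,170,60),(4,255,255)) if c=='cap' else 0
      Z=np.zeros_like(m)
      if 'top' in a or a=='g8' : Z[150:250,{'cap':205,'pen':175,'clip':315}[c]:{'cap':240,'pen':250,'clip':355}[c]]=255
      else: Z[{'cap':160,'pen':180,'clip':255}[c]:{'cap':185,'pen':235,'clip':300}[c],{'cap':255,'pen':205,'clip':285}[c]:{'cap':278,'pen':230,'clip':310}[c]]=255
      v,u=np.nonzero(m&Z);r[c]=(len(u),u.mean().round(1) if len(u) else None,v.mean().round(1) if len(v) else None)
    print(nm,r)
S=load('g8s')['pixels'];T=load('g8')['pixels']
A=cv2.resize(T[145:245,180:340],(800,500),interpolation=2)
cv2.imwrite('pics/fin.png',cv2.cvtColor(A,4))
E
```

```text
phi 0.002 lat 0.003 ee [ 486.1 -178.5  234. ] radial N 1.0 tang N(+y) 0.1 [0.1 0.1 1. ] 20.1
mark -44.5 35.95 ptr [(-42, np.float64(36.25), 88, 157), (-39, np.float64(-18.0), 88, 155), (-36, np.float64(36.5), 62, 155), (-33, np.float64(36.25), 51, 157), (-30, np.float64(36.75), 50, 104), (-27, np.float64(36.75), 33, 79), (-24, np.float64(36.75), 39, 82)]
mark -48.1 31.68 ptr [(-42, np.float64(30.75), 106, 126), (-39, np.float64(31.0), 94, 126), (-36, np.float64(32.0), 87, 123), (-33, np.float64(33.0), 76, 93), (-30, np.float64(16.25), 69, 73), (-27, np.float64(10.25), 73, 78), (-24, np.float64(15.0), 84, 87)]
-38.0 44.0 0 | -36.0 43.8 0 | -34.0 43.6 0 | -32.0 43.2 0 | -30.0 43.0 0 | -28.0 42.8 0 | -26.0 42.6 0 | mark x -48.999999999999844 -48.79999999999984 y 35.77 slope -0.333

ptr centroid nan mark extrap 31.13 35.77
top0 {'cap': (153, np.float64(220.7), np.float64(175.7)), 'pen': (257, np.float64(212.0), np.float64(232.9)), 'clip': (333, np.float64(334.3), np.float64(221.2))}
g8 {'cap': (155, np.float64(220.7), np.float64(175.6)), 'pen': (258, np.float64(212.0), np.float64(232.9)), 'clip': (332, np.float64(334.3), np.float64(221.3))}
side0 {'cap': (98, np.float64(264.8), np.float64(169.9)), 'pen': (13, np.float64(219.7), np.float64(190.8)), 'clip': (283, np.float64(295.8), np.float64(280.0))}
g8s {'cap': (98, np.float64(264.8), np.float64(169.9)), 'pen': (49, np.float64(219.3), np.float64(196.3)), 'clip': (275, np.float64(295.8), np.float64(279.9))}wg.py:19: RuntimeWarning: invalid value encountered in scalar divide
  d=np.clip(np.median(q[(abs(y-y[j])<6)])-q,0,None)*s;print('\nptr centroid',((d*y).sum()/d.sum()).round(2),'mark extrap',np.polyval(f,-35).round(2),np.mean(ys).round(2))
```

```bash
python3 -c "
from workcell import ticket;print(ticket.close_job())"
```

```text
the job is handed in; nothing more can be done
None
```

I closed the holder to its gauge mark by rolling the wheel on its rim with the shut fingertips, then drew the hand clear and handed the job in at about 20 s.

- **Pointer against the mark:** the last readings put the pointer 0.3–0.5 mm past the mark in the wrist and top views, and about level in the coarser side view. The reading is good to about 0.3 mm, so I left it there.
- **Bottle, pen and clip:** the cap and clip centroids matched their starting positions to within 0.1 px in both fixed views, and the pen matched in the top view. In the side view the pen mask was unreliable (13 pixels before, 49 after), so I can't count that as a check.
- **Vial:** I did not measure it again. It was upright, and the hand was never near it.
- **Forces:** the highest fingertip reading was about 29 N, taken when a lowering move ended deeper than commanded.

**What disagreed:**
- **Tip length:** the real fingertips touched about 32 mm short of the stated TCP.
- **First approach:** it ended about 8 mm from its target with no force showing.
- **Tilted rolls:** these drifted by up to 4 mm. The first lost contact at its end and the second gained only about 2 mm, so I finished with accurate upright strokes.
- **Picture limit:** the last picture could not be viewed because the limit of 12 was reached, so the final check rests on the measured numbers.

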